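# Line the amber bottles up by size in the bottle rack

### The job

Put the four amber bottles back into the blue bottle rack, one to a bay, in order of size: the smallest in the bay nearest the vortex mixer, each next one larger, the largest in the bay nearest the mini centrifuge. They are full glass bottles, so keep them upright, set them down gently on the floor of their bays and let go; leave the beaker and the Petri dishes where they are.

Things in the scene. Friction and masses are not known exactly. Their poses are not given: they have to be found in the camera images.
- bottle_30: The smallest of four amber glass bottles with white ribbed screw cap and paper label, standing upright, loose: body 34 mm in diameter, 72 mm high overall; the cap on top is 26 mm in diameter and 14 mm high, a good place to grip. Weighs about 60 g (fill varies by a third). Origin: centre of the underside, z up along the bottle; it is round, so its yaw means nothing.
- bottle_60: The second smallest of four amber glass bottles with white ribbed screw cap and paper label, standing upright, loose: body 41 mm in diameter, 90 mm high overall; the cap on top is 30 mm in diameter and 16 mm high, a good place to grip. Weighs about 110 g (fill varies by a third). Origin: centre of the underside, z up along the bottle; it is round, so its yaw means nothing.
- bottle_125: The second largest of four amber glass bottles with white ribbed screw cap and paper label, standing upright, loose: body 50 mm in diameter, 110 mm high overall; the cap on top is 36 mm in diameter and 18 mm high, a good place to grip. Weighs about 220 g (fill varies by a third). Origin: centre of the underside, z up along the bottle; it is round, so its yaw means nothing.
- bottle_250: The largest of four amber glass bottles with white ribbed screw cap and paper label, standing upright, loose: body 62 mm in diameter, 136 mm high overall; the cap on top is 42 mm in diameter and 20 mm high, a good place to grip. Weighs about 400 g (fill varies by a third). Origin: centre of the underside, z up along the bottle; it is round, so its yaw means nothing.
- bottle_rack: Blue plastic bottle rack, fixed to the bench: one row of four equal square bays along its y axis, 86 mm (x) by 332 mm (y), 34 mm high. Bay centres at y = -123, -41, +41 and +123 mm, x = 0; each bay is 78 by 78 mm inside, walls and dividers are 4 mm thick, the bay floor is 4 mm above the origin. All bays are empty at the start. Origin: centre of the underside, z up.
- vortex_mixer: Vortex mixer standing off one end of the bottle rack (either end, it changes), fixed: pale rectangular housing 150 (x) by 120 (y) mm, with a black rubber cup 52 mm wide on top, 138 mm high in all. Origin: centre of the underside, front towards -x.
- mini_centrifuge: Mini centrifuge standing off the other end of the bottle rack, fixed: round pale base 140 mm wide with a see-through grey dome lid, under which a ring of six white tubes shows, 112 mm high. Origin: centre of the underside, front towards -x.
- beaker: Empty glass beaker, a loose bystander among the bottles: 57 mm in diameter, 70 mm high, 90 g. Origin: centre of the underside.
- petri_dishes: Stack of three closed clear Petri dishes, a loose bystander among the bottles: 60 mm in diameter, 43 mm high, 90 g. Origin: centre of the underside.

How it is judged:
By the outcome, as a careful person would: the job done as asked, in the order asked, and still so for the second after the job is handed in, with the robot touching nothing.
It also fails if it takes over 115 s, if anything falls off the work surface, if the arm or the gripper's body presses on something with over 40 N, if the wrist force passes 120 N, or if a joint passes its speed limit or range.

### The arm

A 7-joint arm with a two-finger parallel gripper is mounted at the origin on the work surface. World frame = base frame: x ahead of the robot, y to its left, z up, the work surface at z = 0. Lengths are in m, angles in rad, forces in N, time in s.
With the tool pointing down it reaches from about 0.35 to 0.9 m from the base axis. Payload 8.1 kg.
Tool frame: the origin (TCP) lies on the mounting face of the last link; the fingertips stand 178 mm ahead of it and the grasp point (between the pads) lies 159 mm ahead of it; x points along the fingers, y is the direction in which the jaws open and shut, and the axes are right-handed (so a half turn about x gives the same grasp; the last joint's range is limited). The gripper opens to 92 mm and grips with 3 to 60 N. Pads are 19 mm wide; open, the fingers measure 130 mm over their backs; the gripper's body (75 mm by 190 mm) begins 47 mm behind the grasp point.
Start: joints at [1.098, 0.434, 0.025, 1.573, -0.012, 1.134, -0.075], TCP at [0.226, -0.583, 0.405] pointing down, gripper open.
Joint ranges: [-2.62, 2.62], [-0.44, 2.09], [-1.27, 1.32], [0.08, 2.57], [-1.32, 4.46], [0.12, 2], [-2.74, 2.74]. Speed limits (rad/s): [2.22, 2.22, 3.01, 3.01, 3.14, 3.14, 3.14].

### API

Orientations are given as a rotation vector (axis times angle).
In Python, from cell import manip gives the robot as it stands.
- The arm moves only by the tool drive_tool, never from a script. Its argument "plan" is a list of rows, each a list of 7 numbers: the shift along the tool's x, y, z scaled (see below), then the turn, a rotation vector about the tool's x, y, z scaled (see below), then the opening, from 0 (shut) to 1 (fully open). A call has 1 to 5 rows; each row shifts and turns the commanded pose from where the row before left it, along the tool's axes as they then stand; what a row does not reach is not made up. The controller multiplies each number of a shift by 50 mm and each number of a turn by 45 degrees. A row lasts 1/10 s, in which the tool goes at most 50 mm and 8.59 degrees, less where a joint would pass 70% of its speed; a pose out of reach is approached as far as the arm can. A call with a number of a shift or a turn outside -1 to 1 is refused whole. A call with a gripper value outside its range is refused whole. The fingers move at their own pace and stop on an object; the grip force is fixed at half the most. Time passes only in rows, so rows that do not move let the fingers close. It gives the time, the measured TCP pose, the force and the opening at its end, in the units of the state.
- manip.sense(): the state, without advancing time (a new reading comes with each control period).
- manip.grab_frame(name): name is "side" or "top"; returns a dict with "frame" (480x640x3 uint8, blue, green, red), "fx", "fy", "cx", "cy" (pixels), "dist_coeffs" ([k1, k2, p1, p2, k3] as OpenCV has them; the pictures are not rectified), "extrinsics" (4x4, takes a point from camera to world coordinates). Camera axes: x right, y down, z forward; pixel columns grow to the right and rows downward; lengths in m; the calibration is good to about 2 mm. A picture is of the moment at which its call begins. There is no depth.
- manip.sign_off(): hands the job in, once; it reports no verdict.
Trained networks look in a picture, given as the dict that the camera call returned (one of the last four; its "shot" number tells which), for a name from the list of things; names that differ only in an ending like _2 or _b are one class to them, and where a whole thing is asked for, a point or a joint stands for the part that bears it (a point fixed in the world has none). Each returns a list of dicts, best first, with "confidence" (0 to 1); they miss things now and then, are a little off and sometimes report something else, mostly with a low value. They report only what shows in the picture. A call takes as long as a camera call.
- manip.recognise(picture, name): "position" ([column, row] as shares, 0 to 1, of the picture: columns of its width, rows of its height, amid what is visible of it).
The state is a dict: "time": time; "joints": joint angles; "joint_velocities": joint speeds; "tau": joint torques, N m; "position": TCP position; "tcp_rot": TCP orientation; "force": force on the tool from outside, world axes, zero at the start; "wrist_torque": the same for the moment, N m; "opening": finger opening in m.
Only numpy, scipy, OpenCV 4.12 (cv2) and the standard library are available. Lean on these libraries where they do the work, as an engineer would, in place of code of your own. Each camera call takes 0.05 s, during which the arm holds its last target.

## Working session

There is one attempt and no reset: what is moved stays moved. The work goes in short steps, Python scripts to look and compute and a tool call to move; the robot and the scene stay as the last step left them, time stands still between calls to the robot, and variables do not carry over. Pictures are saved under pics/ and viewed, and the job is handed in when it is done.

Besides the shell and the picture viewer there is one more tool, called after ">>>" in YAML: its name, and indented under it one key for each argument. drive_tool: Moves the arm, as the interface text tells. Its arguments: {"type":"object","properties":{"plan":{"type":"array"}},"required":["plan"]}

```bash
ls; mkdir -p pics
python3 - <<'E'
from cell import manip
import cv2,numpy as np
s=manip.sense()
for k in s: print(k,np.round(s[k],4))
for n in("side","top"):
    p=manip.grab_frame(n); cv2.imwrite(f"pics/{n}0.png",p["frame"])
    print(n,p["fx"],p["fy"],p["cx"],p["cy"],p["dist_coeffs"],p["shot"]);print(np.round(p["extrinsics"],4).tolist())
    for nm in["bottle_30","bottle_60","bottle_125","bottle_250","bottle_rack","vortex_mixer","mini_centrifuge","beaker","petri_dishes"]:
        r=manip.recognise(p,nm); print(nm,[(np.round(np.array(d["position"])*[640,480],1).tolist(),round(d["confidence"],2)) for d in r])
E
```

```text
pics
time 0.0
joints [ 1.0984  0.4352  0.025   1.5741 -0.0116  1.134  -0.0751]
joint_velocities [-0.0014  0.0011 -0.0001  0.0008 -0.0015 -0.0006  0.0003]
tau [-7.00000e-04 -6.67850e+01  9.85000e-01 -3.14457e+01 -6.05000e-02
  4.28000e-02  1.00000e-04]
position [ 0.2258 -0.5825  0.4039]
tcp_rot [ 2.0197  0.3794 -2.0206]
force [-0.0389  0.3259 -0.7008]
wrist_torque [ 0.0043 -0.051  -0.0511]
opening 0.0912
side 476.54773460045624 476.54773460045624 324.8948526921212 244.47870157042 [-0.078401  0.        0.        0.        0.      ] 1
[[-0.7454, -0.4749, 0.4678, 0.1186], [-0.6664, 0.5478, -0.5058, 0.5006], [-0.016, -0.6887, -0.7248, 0.7404], [0.0, 0.0, 0.0, 1.0]]
bottle_30 [([478.2, 194.0], 0.96), ([354.5, 293.4], 0.94), ([233.3, 399.1], 0.88), ([400.1, 250.0], 0.79)]
bottle_60 [([478.2, 194.0], 0.96), ([354.5, 293.4], 0.94), ([233.3, 399.1], 0.88), ([400.1, 250.0], 0.79)]
bottle_125 [([478.2, 194.0], 0.96), ([354.5, 293.4], 0.94), ([233.3, 399.1], 0.88), ([400.1, 250.0], 0.79)]
bottle_250 [([478.2, 194.0], 0.96), ([354.5, 293.4], 0.94), ([233.3, 399.1], 0.88), ([400.1, 250.0], 0.79)]
b
[... 173 characters left out ...]
9], 0.89)]
top 465.53450753907623 465.53450753907623 320.04625467439024 239.20208717555877 [-0.0948261  0.         0.         0.         0.       ] 2
[[-0.0298, -0.9948, 0.0971, 0.5023], [-0.9995, 0.029, -0.0099, -0.0032], [0.007, -0.0973, -0.9952, 0.948], [0.0, 0.0, 0.0, 1.0]]
bottle_30 [([278.7, 313.0], 0.75), ([355.2, 307.9], 0.6)]
bottle_60 [([278.7, 313.0], 0.75), ([355.2, 307.9], 0.6)]
bottle_125 [([278.7, 313.0], 0.75), ([355.2, 307.9], 0.6)]
bottle_250 [([278.7, 313.0], 0.75), ([355.2, 307.9], 0.6)]
bottle_rack []
vortex_mixer [([447.1, 186.0], 0.72)]
mini_centrifuge [([149.9, 203.0], 0.91)]
beaker [([430.2, 306.3], 0.74)]
petri_dishes [([205.7, 304.5], 0.63), ([147.8, 204.4], 0.61)]
```

View pics/side0.png

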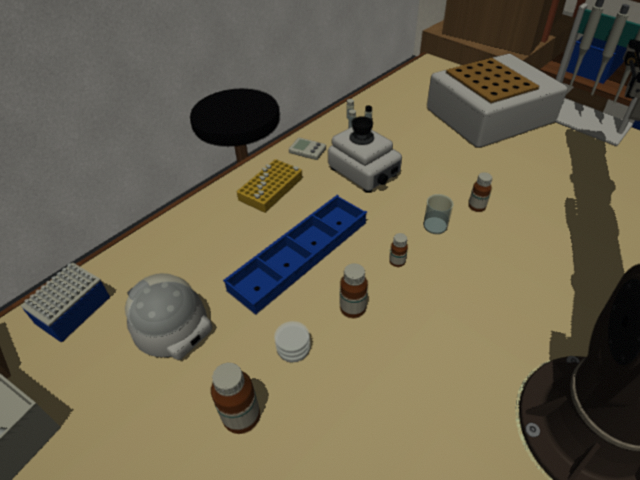

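View pics/top0.png

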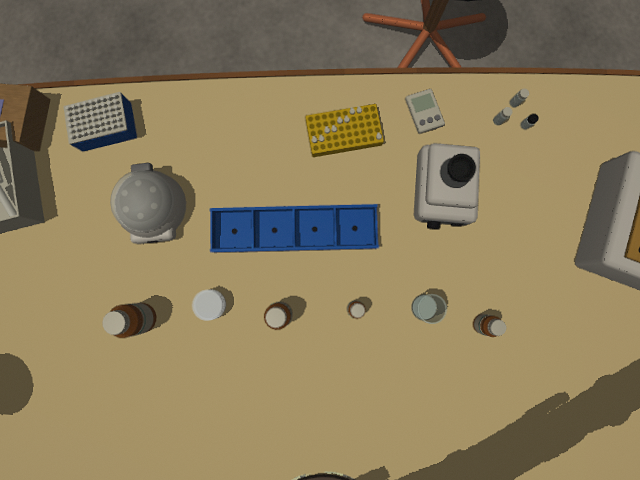

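```bash
cat > h.py <<'E'
from cell import manip
import cv2,numpy as np
from scipy.spatial.transform import Rotation as R
from scipy.optimize import least_squares
GEO={'30':(.072,.026,.014,.034),'60':(.090,.030,.016,.041),'125':(.110,.036,.018,.050),'250':(.136,.042,.020,.062)}
def proj(p,P):
    E=np.linalg.inv(p["extrinsics"]);K=np.array([[p["fx"],0,p["cx"]],[0,p["fy"],p["cy"]],[0,0,1]])
    return cv2.projectPoints(np.asarray(P,float).reshape(-1,3),cv2.Rodrigues(E[:3,:3])[0],E[:3,3],K,np.array(p["dist_coeffs"]))[0].reshape(-1,2)
def ray(p,uv,z):
    K=np.array([[p["fx"],0,p["cx"]],[0,p["fy"],p["cy"]],[0,0,1]])
    n=cv2.undistortPoints(np.array([[uv]],float),K,np.array(p["dist_coeffs"])).reshape(2)
    E=np.array(p["extrinsics"]);d=E[:3,:3]@[n[0],n[1],1];o=E[:3,3]
    return o+d*(z-o[2])/d[2]
def hull_centroid(pts):
    m=cv2.moments(cv2.convexHull(pts.astype(np.float32)));return np.array([m['m10'],m['m01']])/m['m00']
def capmodel(p,xy,k,z0=0):
    h,d,c,_=GEO[k];t=np.linspace(0,2*np.pi,40)
    P=np.vstack([np.c_[xy[0]+d/2*np.cos(t),xy[1]+d/2*np.sin(t),np.full(40,z)] for z in(z0+h-c,z0+h)])
    q=proj(p,P);return hull_centroid(q),cv2.contourArea(cv2.convexHull(q.astype(np.float32)))
def capblob(p,uv,r=18,off=(0,0)):
    f=p["frame"].astype(int);m=((f.min(2)>95)&(f[...,2]-f[...,0]<45)).astype(np.uint8)
    n,l,st,ce=cv2.connectedComponentsWithStats(m)
    return [(ce[i].round(1),st[i][4]) for i in range(1,n) if np.hypot(*(ce[i]-uv))<r and st[i][4]>25]
def delta(pos=None,yaw=None):
    """units for drive: target TCP pos, jaw axis yaw"""
    s=manip.sense();r=R.from_rotvec(s["tcp_rot"])
    d=r.inv().apply(np.array(pos)-s["position"])/.05
    return d
E
python3 - <<'E'
from h import *
s=manip.sense();print(R.from_rotvec(s["tcp_rot"]).as_matrix().round(3))
ps=manip.grab_frame("side");pt=manip.grab_frame("top")
side={'250':(230,378),'125':(354,274),'30':(400,241),'60':(484,180)}
top={'250':(115,323),'125':(277,317),'30':(357,310),'60':(497,328)}
for k in GEO:
    for p,uv in((ps,side[k]),(pt,top[k])):
        x=ray(p,uv,GEO[k][0]-GEO[k][2]/2)[:2]
        print(k,x.round(4),[x.round(4) if not hasattr(x,'dtype') else x for b in capblob(p,uv) for x in b],[np.round(v,1) for v in capmodel(p,x,k)])
for nm in("side","top"):
    p=ps if nm=="side" else pt
    cv2.imwrite(f"pics/{nm}_z.png",cv2.resize(p["frame"][150:400,200:520] if nm=="side" else p["frame"][190:350,90:510],None,fx=1.9 if nm=='top' else 2.4,fy=1.9 if nm=='top' else 2.4,interpolation=cv2.INTER_CUBIC))
E
```

```text
[[-0.     0.361 -0.932]
 [-0.    -0.932 -0.361]
 [-1.     0.     0.   ]]
30 [ 0.4492 -0.0745] [array([400.1, 237.1]), np.int32(101)] [array([400., 241.]), np.float64(164.8)]
30 [ 0.4524 -0.0775] [array([357.3, 310.3]), np.int32(153)] [array([357.1, 310. ]), np.float64(160.0)]
60 [ 0.4097 -0.3333] [array([485.2, 175.9]), np.int32(94)] [array([484., 180.]), np.float64(174.1)]
60 [ 0.4101 -0.338 ] [array([498.1, 327.4]), np.int32(194)] [array([497.1, 328. ]), np.float64(249.1)]
125 [0.4454 0.0741] [array([354.1, 270.5]), np.int32(259)] [array([354., 274.]), np.float64(391.7)]
125 [0.4463 0.0702] [array([275.1, 317.3]), np.int32(308)] [array([276.9, 317.1]), np.float64(335.4)]
250 [0.4426 0.3552] [array([226.3, 375.1]), np.int32(619)] [array([229.9, 378.1]), np.float64(831.0)]
250 [0.4435 0.3574] [array([113.2, 322.6]), np.int32(415)] [array([114.8, 323.1]), np.float64(538.1)]
```

Run:
```python
from h import *
def model(v,z):
    x,y,a=v;c,s=np.cos(a),np.sin(a)
    L=np.array([[sx*.043,sy*.166] for sx in(-1,1) for sy in(-1,1)])
    return np.c_[x+c*L[:,0]-s*L[:,1],y+s*L[:,0]+c*L[:,1],np.full(4,z)]
for nm in("top","side"):
    p=manip.grab_frame(nm);f=p["frame"].astype(int)
    m=((f[...,0]-f[...,2]>40)&(f[...,0]>1.3*f[...,1])).astype(np.uint8)
    n,l,st,ce=cv2.connectedComponentsWithStats(m)
    for i in range(1,n):
        if st[i][4]>1500: print(nm,st[i],ce[i])
    i=max(range(1,n),key=lambda i:st[i][4])
    B=cv2.dilate((l==i).astype(np.uint8),None)
    B=cv2.erode(B,None);cs=cv2.findContours(B,cv2.RETR_EXTERNAL,cv2.CHAIN_APPROX_NONE)[0]
    H=cv2.convexHull(max(cs,key=cv2.contourArea));obs=H.reshape(-1,2).astype(float)
    def res(v):
        q=proj(p,np.vstack([model(v,0),model(v,.034)]))
        h=cv2.convexHull(q.astype(np.float32))
        return [cv2.pointPolygonTest(h,(float(a),float(b)),True) for a,b in obs]
    r=least_squares(res,[.52,.02,0.0],diff_step=1e-3,x_scale=[.01,.01,.05],loss='soft_l1')
    print(nm,r.x.round(4),np.abs(r.fun).mean())
```

```text
top [ 210  204  169   48 7027] [294.90906503 227.96556141]
top [ 0.6171  0.0396 -0.0048] 0.1611856808875509
side [ 224  195  142  118 5312] [293.91283886 253.18505271]
side [ 0.6194  0.0373 -0.0013] 0.4427309956225112
```

View pics/top_z.png

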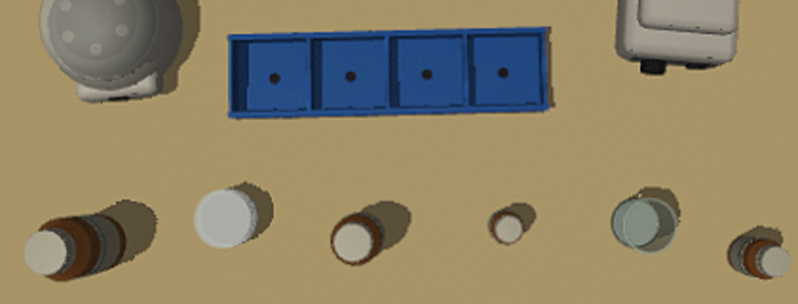

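>>> drive_tool:
  plan:
    - [0,0,0,-0.19,0,0,1]
    - [0,0,0,-0.19,0,0,1]
    - [0,0,0,-0.19,0,0,1]
    - [0,0,0,-0.19,0,0,1]
    - [0,0,0,-0.19,0,0,1]

```text
time: 1.7
position: [0.2258, -0.5828, 0.4048]
tcp_rot: [1.532, 0.962, -1.532]
force: [0.4, -0.3, -1.0]
opening: 0.0916
```

>>> drive_tool:
  plan:
    - [0,0,0,-0.19,0,0,1]
    - [0,0,0,-0.19,0,0,1]
    - [0,0,0,-0.19,0,0,1]
    - [0,0,0,-0.01,0,0,1]
    - [0,0,0,0,0,0,1]

```text
time: 2.2
position: [0.2257, -0.5828, 0.4047]
tcp_rot: [1.212, 1.207, -1.212]
force: [0.3, -0.7, 0.5]
opening: 0.0913
```

Run:
```python
from h import *
s=manip.sense();print(R.from_rotvec(s["tcp_rot"]).as_matrix().round(3),s["position"],s["joints"],s["time"])
pt=manip.grab_frame("top")
# cap top disc fits
for k,uv in{'250':(113.2,322.6),'125':(275.1,317.3),'30':(357.3,310.3),'60':(498.1,327.4)}.items():
    print(k,ray(pt,uv,GEO[k][0]-.002)[:2].round(4))
print(delta([.410,-.336,.33]))
```

```text
[[ 0.     1.    -0.004]
 [ 0.    -0.004 -1.   ]
 [-1.     0.    -0.   ]] [ 0.22571358 -0.58282758  0.40470584] [ 1.28060048  0.45071563 -0.24162802  1.55598851  0.11430309  1.14879401
  1.01167782] 2.2
250 [0.4449 0.3572]
125 [0.4463 0.073 ]
30 [ 0.4521 -0.0777]
60 [ 0.4118 -0.3379]
[ 1.49471626  3.66658628 -4.94943571]
```

>>> drive_tool:
  plan:
    - [0.15,0.37,-0.49,0,0,0,1]
    - [0.15,0.37,-0.49,0,0,0,1]
    - [0.15,0.37,-0.49,0,0,0,1]
    - [0.15,0.37,-0.49,0,0,0,1]
    - [0.15,0.37,-0.49,0,0,0,1]

```text
time: 2.75
position: [0.319, -0.4592, 0.3671]
tcp_rot: [1.211, 1.207, -1.211]
force: [0.1, 0.6, -0.1]
opening: 0.0914
```

>>> drive_tool:
  plan:
    - [0.15,0.37,-0.49,0,0,0,1]
    - [0.15,0.37,-0.49,0,0,0,1]
    - [0.15,0.37,-0.49,0,0,0,1]
    - [0.15,0.37,-0.49,0,0,0,1]
    - [0.1,0.3,-0.4,0,0,0,1]

```text
time: 3.25
position: [0.4082, -0.3405, 0.332]
tcp_rot: [1.211, 1.208, -1.21]
force: [0.4, -0.5, 0.6]
opening: 0.0918
```

>>> drive_tool:
  plan:
    - [0,0,0,0,0,0,1]
    - [0,0,0,0,0,0,1]

```text
time: 3.45
position: [0.4075, -0.3419, 0.3323]
tcp_rot: [1.209, 1.209, -1.21]
force: [-0.0, -0.2, 0.0]
opening: 0.0914
```

Run:
```python
from h import *
s=manip.sense();print(s["tcp_rot"],s["position"],s["joints"],s["time"],delta([.411,-.337,.253]))
```

```text
[ 1.20910315  1.20900755 -1.20961327] [ 0.40750114 -0.34191447  0.33229536] [ 0.85098894  0.38602514 -0.33261361  1.86908959  0.15653222  0.91170371
  0.44467487] 3.45 [ 1.58587     0.07020154 -0.09872735]
```

>>> drive_tool:
  plan:
    - [0.1,0.07,-0.1,0,0,0,1]
    - [0.4,0,0,0,0,0,1]
    - [0.4,0,0,0,0,0,1]
    - [0.4,0,0,0,0,0,1]
    - [0.28,0,0,0,0,0,1]

```text
time: 3.95
position: [0.4099, -0.3378, 0.2519]
tcp_rot: [1.211, 1.209, -1.212]
force: [0.7, -0.4, 0.5]
opening: 0.0919
```

>>> drive_tool:
  plan:
    - [0,0,0,0,0,0,0.6]
    - [0,0,0,0,0,0,0.6]
    - [0,0,0,0,0,0,0.5]

```text
time: 4.25
position: [0.4109, -0.3376, 0.2541]
tcp_rot: [1.209, 1.208, -1.209]
force: [0.5, -1.0, 0.2]
opening: 0.0723
```

Run:
```python
from h import *
s=manip.sense();print(s["position"],s["opening"],s["time"],delta([.411,-.337,.253]))
p=manip.grab_frame("side");cv2.imwrite("pics/s1.png",cv2.resize(p["frame"][90:290,370:600],None,fx=3,fy=3))
p=manip.grab_frame("top");cv2.imwrite("pics/t1.png",cv2.resize(p["frame"][230:430,400:630],None,fx=3,fy=3))
```

```text
[ 0.41089439 -0.33762136  0.25408486] 0.07229129685698019 4.25 [ 0.0216878   0.0020839  -0.01244842]
```

View pics/s1.png

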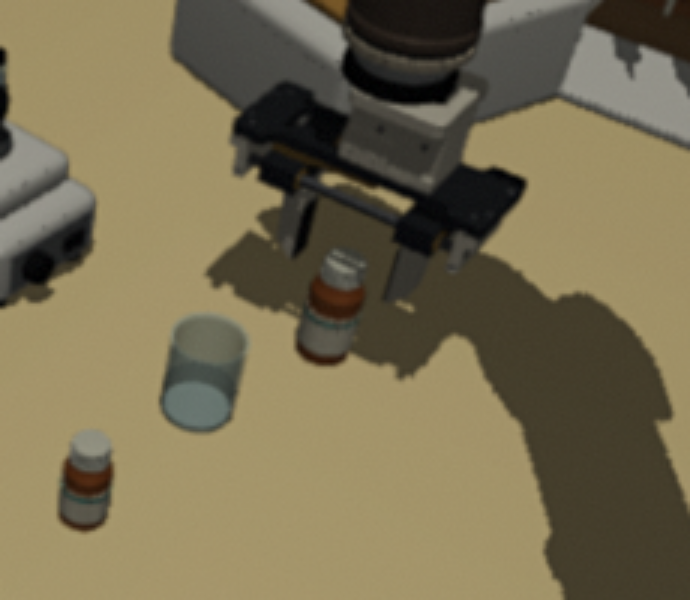

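View pics/t1.png

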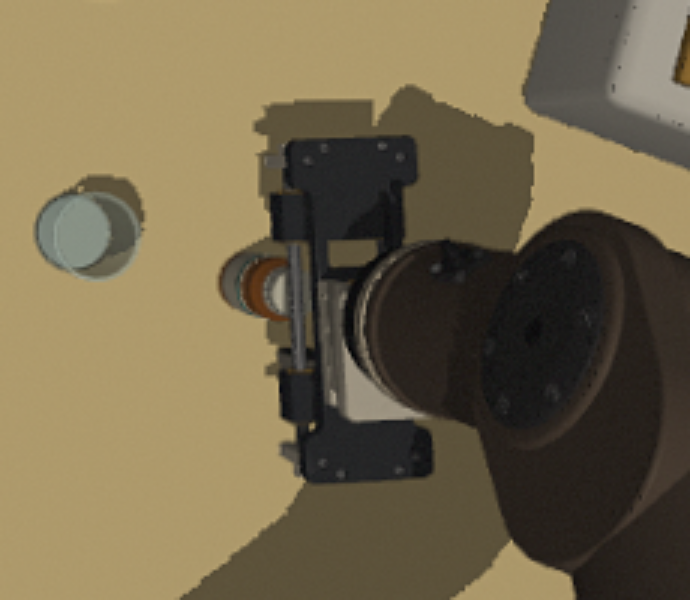

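>>> drive_tool:
  plan:
    - [0,0,0,0,0,0,0]
    - [0,0,0,0,0,0,0]
    - [0,0,0,0,0,0,0]
    - [0,0,0,0,0,0,0]
    - [0,0,0,0,0,0,0]

```text
time: 4.85
position: [0.4108, -0.3372, 0.2533]
tcp_rot: [1.209, 1.209, -1.209]
force: [0.8, 0.8, 0.9]
opening: 0.0291
```

>>> drive_tool:
  plan:
    - [0,0,0,0,0,0,0]
    - [0,0,0,0,0,0,0]
    - [-0.05,0,0,0,0,0,0]
    - [-0.1,0,0,0,0,0,0]
    - [-0.1,0,0,0,0,0,0]

```text
time: 5.35
position: [0.4106, -0.3371, 0.2661]
tcp_rot: [1.209, 1.21, -1.209]
force: [0.6, 0.3, -1.4]
opening: 0.0292
```

>>> drive_tool:
  plan:
    - [-0.3,0,0,0,0,0,0]
    - [-0.4,0,0,0,0,0,0]
    - [-0.4,0,0,0,0,0,0]
    - [-0.4,0.1,-0.15,0,0,0,0]
    - [-0.3,0.2,-0.3,0,0,0,0]

```text
time: 5.85
position: [0.4251, -0.3156, 0.3574]
tcp_rot: [1.21, 1.207, -1.211]
force: [0.5, -0.1, -1.8]
opening: 0.0292
```

>>> drive_tool:
  plan:
    - [0,0.3,-0.5,0,0,0,0]
    - [0,0.3,-0.5,0,0,0,0]
    - [0,0.3,-0.5,0,0,0,0]
    - [0,0.3,-0.5,0,0,0,0]
    - [0,0.3,-0.5,0,0,0,0]

```text
time: 6.35
position: [0.501, -0.1886, 0.3562]
tcp_rot: [1.209, 1.209, -1.209]
force: [0.5, 0.6, -1.9]
opening: 0.0289
```

>>> drive_tool:
  plan:
    - [0,0.3,-0.5,0,0,0,0]
    - [0,0.3,-0.5,0,0,0,0]
    - [0,0.3,-0.5,0,0,0,0]
    - [0,0.3,-0.5,0,0,0,0]
    - [0,0.3,-0.5,0,0,0,0]

```text
time: 6.85
position: [0.5759, -0.0636, 0.3561]
tcp_rot: [1.209, 1.209, -1.209]
force: [0.0, -0.1, -0.9]
opening: 0.0289
```

>>> drive_tool:
  plan:
    - [0,0.3,-0.45,0,0,0,0]
    - [0,0.2,-0.3,0,0,0,0]
    - [0,0,0,0,0,0,0]
    - [0,0,0,0,0,0,0]
    - [0,0,0,0,0,0,0]

```text
time: 7.35
position: [0.6001, -0.0285, 0.3556]
tcp_rot: [1.209, 1.208, -1.211]
force: [0.0, 0.0, -2.1]
opening: 0.0292
```

Run:
```python
from h import *
s=manip.sense();print(s["tcp_rot"],s["position"],s["opening"],s["time"],delta([.618,-.0025,.258]))
p=manip.grab_frame("side");cv2.imwrite("pics/s2.png",p["frame"])
```

```text
[ 1.20894705  1.20840468 -1.21098118] [ 0.60012321 -0.02847078  0.35564309] 0.029155650574472523 7.35 [ 1.95209294  0.35824191 -0.521814  ]
```

View pics/s2.png

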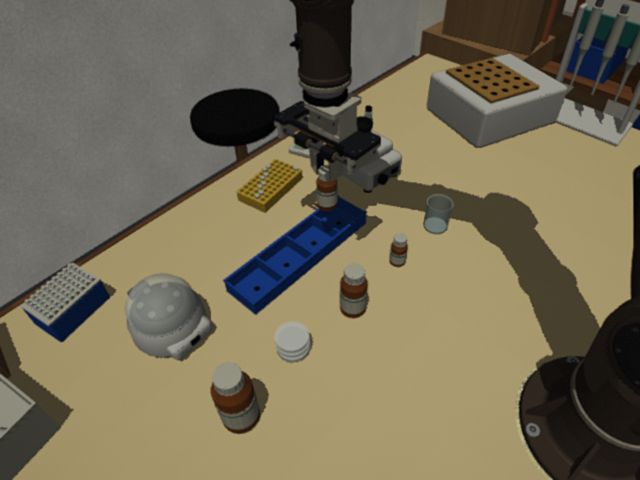

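>>> drive_tool:
  plan:
    - [0,0.18,-0.26,0,0,0,0]
    - [0,0.18,-0.26,0,0,0,0]
    - [0.2,0,0,0,0,0,0]
    - [0.4,0,0,0,0,0,0]
    - [0.4,0,0,0,0,0,0]

```text
time: 7.9
position: [0.6187, -0.0005, 0.3047]
tcp_rot: [1.208, 1.21, -1.208]
force: [-0.7, 0.2, -2.2]
opening: 0.0288
```

>>> drive_tool:
  plan:
    - [0.4,0,0,0,0,0,0]
    - [0.25,0,0,0,0,0,0]
    - [0.1,0,0,0,0,0,0]
    - [0,0,0,0,0,0,0]
    - [0,0,0,0,0,0,0]

```text
time: 8.4
position: [0.6189, -0.0009, 0.2689]
tcp_rot: [1.209, 1.209, -1.208]
force: [0.7, 0.0, -1.9]
opening: 0.0295
```

Run:
```python
from h import *
s=manip.sense();print(s["tcp_rot"],s["position"],s["opening"],s["time"],s["force"],delta([.618,-.0025,.258]))
```

```text
[ 1.2092866   1.20878665 -1.20783013] [ 0.61890653 -0.0008903   0.26891811] 0.029547092209157615 8.4 [ 0.69568019  0.01291878 -1.90092986] [ 0.21833873 -0.01839406  0.03220336]
```

>>> drive_tool:
  plan:
    - [0.05,0,0,0,0,0,0]
    - [0.04,0,0,0,0,0,0]
    - [0.04,0,0,0,0,0,0]
    - [0.03,0,0,0,0,0,0]
    - [0,0,0,0,0,0,0]

```text
time: 8.9
position: [0.6185, -0.0011, 0.26]
tcp_rot: [1.209, 1.21, -1.209]
force: [0.5, 0.3, -1.3]
opening: 0.029
```

>>> drive_tool:
  plan:
    - [0.02,0,0,0,0,0,0]
    - [0.02,0,0,0,0,0,0]
    - [0,0,0,0,0,0,0]

```text
time: 9.2
position: [0.6185, -0.001, 0.2581]
tcp_rot: [1.209, 1.21, -1.209]
force: [-0.5, 0.3, -0.5]
opening: 0.0292
```

>>> drive_tool:
  plan:
    - [0.02,0,0,0,0,0,0]
    - [0,0,0,0,0,0,0]

```text
time: 9.4
position: [0.6186, -0.001, 0.2573]
tcp_rot: [1.209, 1.209, -1.209]
force: [-0.6, 0.4, -0.1]
opening: 0.0294
```

>>> drive_tool:
  plan:
    - [0.02,0,0,0,0,0,0]
    - [0,0,0,0,0,0,0]

```text
time: 9.6
position: [0.6188, -0.001, 0.2572]
tcp_rot: [1.209, 1.208, -1.208]
force: [-2.1, -0.2, 7.7]
opening: 0.0291
```

>>> drive_tool:
  plan:
    - [0,0,0,0,0,0,0.7]
    - [0,0,0,0,0,0,0.7]
    - [0,0,0,0,0,0,0.7]
    - [0,0,0,0,0,0,0.7]
    - [-0.2,0,0,0,0,0,0.7]

```text
time: 10.1
position: [0.618, -0.0012, 0.2652]
tcp_rot: [1.207, 1.211, -1.211]
force: [1.1, -0.6, -0.3]
opening: 0.0626
```

>>> drive_tool:
  plan:
    - [-0.5,0,0,0,0,0,0.7]
    - [-0.5,0,0,0,0,0,0.7]
    - [-0.1,-0.5,0.23,0,0,0,0.7]
    - [0,-0.6,0.28,0,0,0,0.7]
    - [0,-0.6,0.28,0,0,0,0.7]

```text
time: 10.6
position: [0.5328, -0.0408, 0.3222]
tcp_rot: [1.209, 1.209, -1.208]
force: [0.6, -0.4, 0.1]
opening: 0.0643
```

>>> drive_tool:
  plan:
    - [0,-0.6,0.28,0,0,0,0.7]
    - [0.2,-0.6,0.28,0,0,0,0.7]
    - [0.3,-0.42,0.19,0,0,0,0.7]
    - [0,0,0,0,0,0,0.7]
    - [0,0,0,0,0,0,0.7]

```text
time: 11.1
position: [0.4527, -0.0783, 0.2969]
tcp_rot: [1.209, 1.208, -1.209]
force: [0.6, -0.7, 0.3]
opening: 0.0644
```

Run:
```python
from h import *
s=manip.sense();print(s["tcp_rot"],s["position"],s["opening"],s["time"],s["force"],delta([.452,-.0775,.237]))
p=manip.grab_frame("side");cv2.imwrite("pics/s3.png",p["frame"])
```

```text
[ 1.20942165  1.20842452 -1.20877303] [ 0.45271667 -0.07826883  0.29686701] 0.06436665637477597 11.1 [ 0.55200947 -0.72002912  0.33356039] [ 1.19732489 -0.01526817 -0.01566773]
```

View pics/s3.png

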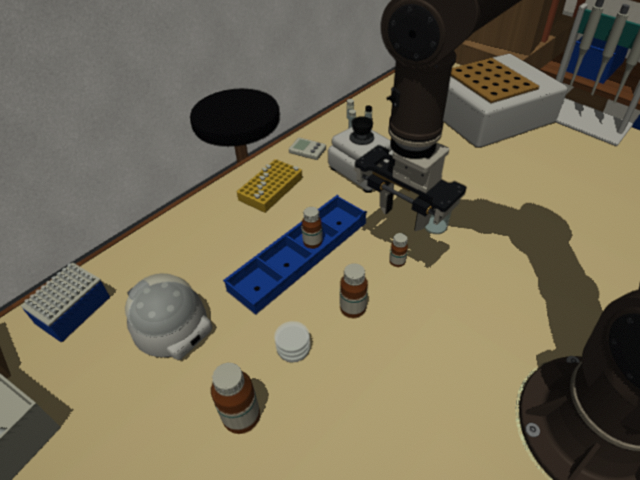

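>>> drive_tool:
  plan:
    - [0.3,-0.015,-0.015,0,0,0,0.7]
    - [0.4,0,0,0,0,0,0.7]
    - [0.35,0,0,0,0,0,0.7]
    - [0.15,0,0,0,0,0,0.7]
    - [0,0,0,0,0,0,0.7]

```text
time: 11.65
position: [0.4524, -0.0769, 0.2359]
tcp_rot: [1.208, 1.211, -1.208]
force: [0.2, 0.3, 0.2]
opening: 0.0641
```

>>> drive_tool:
  plan:
    - [0,0,0,0,0,0,0.2]
    - [0,0,0,0,0,0,0.1]
    - [0,0,0,0,0,0,0]
    - [0,0,0,0,0,0,0]
    - [0,0,0,0,0,0,0]

```text
time: 12.15
position: [0.4519, -0.0774, 0.2365]
tcp_rot: [1.209, 1.209, -1.209]
force: [0.1, -0.2, 0.5]
opening: 0.0286
```

>>> drive_tool:
  plan:
    - [0,0,0,0,0,0,0]
    - [0,0,0,0,0,0,0]
    - [0,0,0,0,0,0,0]

```text
time: 12.45
position: [0.4519, -0.0774, 0.2364]
tcp_rot: [1.209, 1.209, -1.209]
force: [-0.7, 0.2, 3.1]
opening: 0.0248
```

>>> drive_tool:
  plan:
    - [-0.1,0,0,0,0,0,0]
    - [-0.3,0,0,0,0,0,0]
    - [-0.4,0,0,0,0,0,0]
    - [-0.4,0,0,0,0,0,0]
    - [-0.4,0.2,0,0,0,0,0]

```text
time: 12.95
position: [0.4608, -0.0774, 0.317]
tcp_rot: [1.208, 1.211, -1.21]
force: [-0.5, 0.5, -1.0]
opening: 0.0252
```

>>> drive_tool:
  plan:
    - [0,0.4,0.02,0,0,0,0]
    - [0,0.5,0.03,0,0,0,0]
    - [0,0.5,0.03,0,0,0,0]
    - [0,0.5,0.03,0,0,0,0]
    - [0,0.5,0.03,0,0,0,0]

```text
time: 13.45
position: [0.5826, -0.0844, 0.3163]
tcp_rot: [1.209, 1.21, -1.209]
force: [0.6, 1.1, -1.0]
opening: 0.0249
```

>>> drive_tool:
  plan:
    - [0,0.4,0,0,0,0,0]
    - [0,0.3,0,0,0,0,0]
    - [0,0,0,0,0,0,0]
    - [0,0,0,0,0,0,0]
    - [0,0,0,0,0,0,0]

```text
time: 13.95
position: [0.616, -0.0843, 0.3161]
tcp_rot: [1.208, 1.21, -1.209]
force: [-0.3, 0.7, 0.4]
opening: 0.0251
```

Run:
```python
from h import *
s=manip.sense();print(s["tcp_rot"],s["position"],s["opening"],s["time"],s["force"],delta([.618,-.0845,.2405]))
p=manip.grab_frame("side");cv2.imwrite("pics/s4.png",p["frame"])
```

```text
[ 1.20820825  1.21012645 -1.20947269] [ 0.61602126 -0.08432436  0.3161424 ] 0.025124895274947236 13.95 [-0.28459827  0.65930716  0.36747997] [1.51281013 0.04100527 0.00338932]
```

View pics/s4.png

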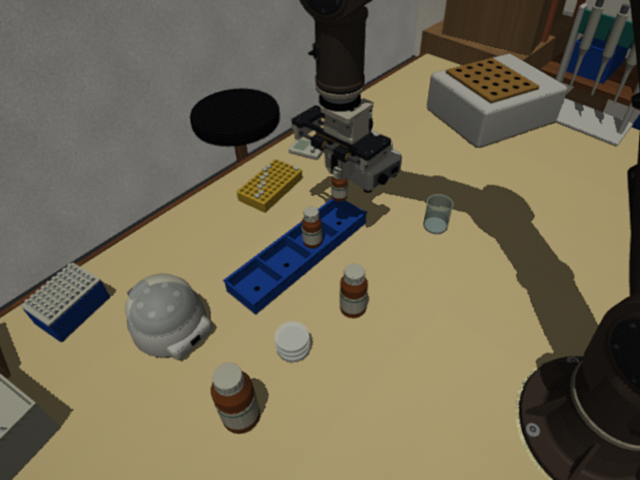

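Bottle 30 is held upright over the bay nearest the mixer, at pixel (340,185). Lowering it.

>>> drive_tool:
  plan:
    - [0.2,0.04,0,0,0,0,0]
    - [0.4,0,0,0,0,0,0]
    - [0.4,0,0,0,0,0,0]
    - [0.2,0,0,0,0,0,0]
    - [0.1,0,0,0,0,0,0]

```text
time: 14.5
position: [0.6183, -0.0843, 0.2499]
tcp_rot: [1.208, 1.211, -1.21]
force: [0.2, 0.0, -0.4]
opening: 0.0251
```

>>> drive_tool:
  plan:
    - [0.05,0,0,0,0,0,0]
    - [0.04,0,0,0,0,0,0]
    - [0.04,0,0,0,0,0,0]
    - [0,0,0,0,0,0,0]
    - [0,0,0,0,0,0,0]

```text
time: 15.0
position: [0.6189, -0.0843, 0.2451]
tcp_rot: [1.209, 1.209, -1.208]
force: [-0.7, -1.0, -1.2]
opening: 0.0249
```

>>> drive_tool:
  plan:
    - [0.03,0,0,0,0,0,0]
    - [0.02,0,0,0,0,0,0]
    - [0.02,0,0,0,0,0,0]
    - [0,0,0,0,0,0,0]

```text
time: 15.4
position: [0.6188, -0.0843, 0.241]
tcp_rot: [1.209, 1.21, -1.209]
force: [-0.7, 0.4, -1.0]
opening: 0.0251
```

>>> drive_tool:
  plan:
    - [0.02,0,0,0,0,0,0]
    - [0,0,0,0,0,0,0]

```text
time: 15.6
position: [0.6189, -0.0842, 0.2405]
tcp_rot: [1.209, 1.209, -1.209]
force: [-1.3, 0.4, 2.0]
opening: 0.0248
```

>>> drive_tool:
  plan:
    - [0,0,0,0,0,0,0.7]
    - [0,0,0,0,0,0,0.7]
    - [0,0,0,0,0,0,0.7]
    - [0,0,0,0,0,0,0.7]
    - [-0.2,0,0,0,0,0,0.7]

```text
time: 16.1
position: [0.6183, -0.0843, 0.2493]
tcp_rot: [1.208, 1.211, -1.21]
force: [0.1, 0.3, -0.9]
opening: 0.0602
```

>>> drive_tool:
  plan:
    - [-0.5,0,0,0,0,0,0.8]
    - [-0.5,0,0,0,0,0,0.8]
    - [-0.5,0,0,0,0,0,0.8]
    - [-0.3,-0.3,-0.3,0,0,0,0.8]
    - [0,-0.5,-0.46,0,0,0,0.8]

```text
time: 16.6
position: [0.58, -0.0471, 0.3433]
tcp_rot: [1.213, 1.204, -1.207]
force: [0.4, 0.8, -0.8]
opening: 0.0731
```

>>> drive_tool:
  plan:
    - [0,-0.5,-0.46,0,0,0,0.8]
    - [0,-0.5,-0.46,0,0,0,0.8]
    - [0,-0.5,-0.46,0,0,0,0.8]
    - [0,-0.5,-0.46,0,0,0,0.8]
    - [0,-0.4,-0.36,0,0,0,0.8]

```text
time: 17.1
position: [0.4573, 0.065, 0.341]
tcp_rot: [1.208, 1.209, -1.207]
force: [0.1, -0.1, 0.3]
opening: 0.0735
```

>>> drive_tool:
  plan:
    - [0,-0.2,-0.18,0,0,0,0.8]
    - [0,0,0,0,0,0,0.8]
    - [0,0,0,0,0,0,0.8]

```text
time: 17.4
position: [0.4496, 0.072, 0.3406]
tcp_rot: [1.21, 1.208, -1.208]
force: [0.5, -0.1, -0.4]
opening: 0.0734
```

Run:
```python
from h import *
s=manip.sense();print(s["tcp_rot"],s["position"],s["opening"],s["time"],s["force"],delta([.446,.073,.271]))
p=manip.grab_frame("side");cv2.imwrite("pics/s5.png",p["frame"])
```

```text
[ 1.20952848  1.20805643 -1.20838024] [0.44963707 0.07196691 0.34064546] 0.07344590168885257 17.4 [ 0.5443749  -0.07488575 -0.41175871] [ 1.39280922 -0.07450492 -0.0211071 ]
```

View pics/s5.png

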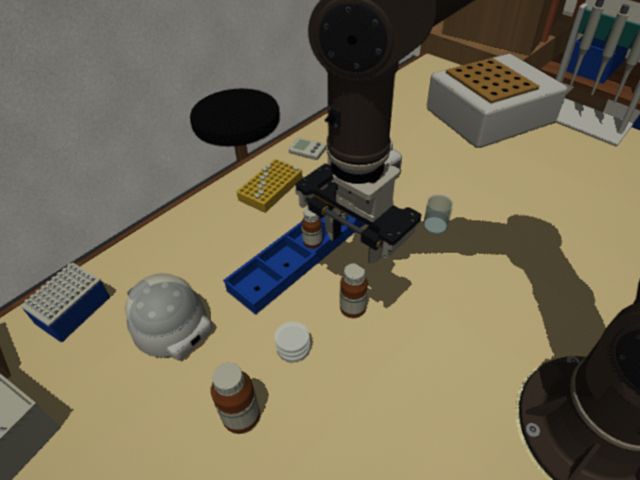

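Gripper is above bottle 125 (cap at pixel (354,272)); the small bottle's bay is hidden by the gripper for now. Descending.

>>> drive_tool:
  plan:
    - [0.3,-0.07,-0.02,0,0,0,0.8]
    - [0.4,0,0,0,0,0,0.8]
    - [0.4,0,0,0,0,0,0.8]
    - [0.3,0,0,0,0,0,0.8]
    - [0,0,0,0,0,0,0.8]

```text
time: 17.95
position: [0.4455, 0.0724, 0.2685]
tcp_rot: [1.208, 1.211, -1.213]
force: [-0.6, -0.1, 0.1]
opening: 0.0737
```

>>> drive_tool:
  plan:
    - [0,0,0,0,0,0,0.3]
    - [0,0,0,0,0,0,0.1]
    - [0,0,0,0,0,0,0]
    - [0,0,0,0,0,0,0]
    - [0,0,0,0,0,0,0]

```text
time: 18.45
position: [0.4454, 0.0736, 0.2706]
tcp_rot: [1.209, 1.209, -1.208]
force: [0.2, -0.5, -1.5]
opening: 0.0379
```

>>> drive_tool:
  plan:
    - [0,0,0,0,0,0,0]
    - [0,0,0,0,0,0,0]
    - [0,0,0,0,0,0,0]

```text
time: 18.75
position: [0.4454, 0.0737, 0.2705]
tcp_rot: [1.209, 1.209, -1.208]
force: [0.9, 0.0, 5.3]
opening: 0.0355
```

>>> drive_tool:
  plan:
    - [-0.1,0,0,0,0,0,0]
    - [-0.3,0,0,0,0,0,0]
    - [-0.4,0,0,0,0,0,0]
    - [-0.4,0,0,0,0,0,0]
    - [-0.3,0.2,0,0,0,0,0]

```text
time: 19.25
position: [0.4541, 0.0737, 0.3461]
tcp_rot: [1.207, 1.211, -1.209]
force: [0.1, -1.3, -3.3]
opening: 0.0352
```

>>> drive_tool:
  plan:
    - [0,0.4,-0.02,0,0,0,0]
    - [0,0.5,-0.02,0,0,0,0]
    - [0,0.5,-0.03,0,0,0,0]
    - [0,0.5,-0.03,0,0,0,0]
    - [0,0.5,-0.02,0,0,0,0]

```text
time: 19.75
position: [0.5758, 0.0796, 0.3449]
tcp_rot: [1.208, 1.21, -1.21]
force: [-0.1, 0.3, -2.7]
opening: 0.0352
```

>>> drive_tool:
  plan:
    - [0,0.5,0,0,0,0,0]
    - [0,0.35,0,0,0,0,0]
    - [0,0,0,0,0,0,0]
    - [0,0,0,0,0,0,0]
    - [0,0,0,0,0,0,0]

```text
time: 20.25
position: [0.6168, 0.0798, 0.345]
tcp_rot: [1.208, 1.211, -1.21]
force: [-0.1, 0.1, -2.7]
opening: 0.0348
```

Run:
```python
from h import *
s=manip.sense();print(s["tcp_rot"],s["position"],s["opening"],s["time"],s["force"],delta([.618,.0795,.2745]))
p=manip.grab_frame("side");cv2.imwrite("pics/s6.png",p["frame"])
```

```text
[ 1.20760387  1.21057478 -1.20954159] [0.61682478 0.07981321 0.34495843] 0.03482445465896707 20.25 [-0.11433402  0.14939186 -2.74161008] [1.40913584 0.02546229 0.00599639]
```

View pics/s6.png

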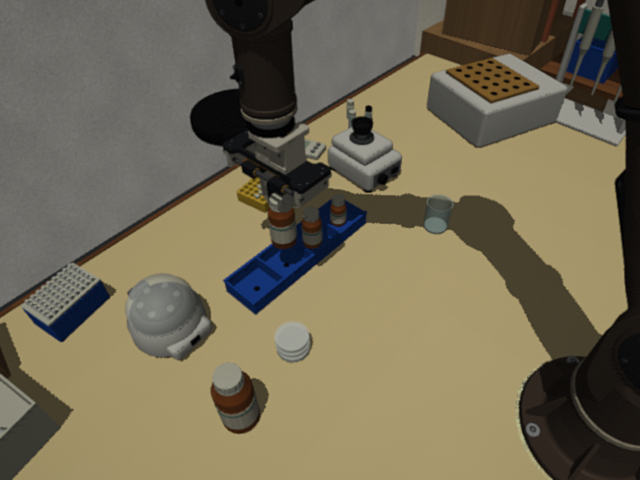

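Bottle 125 hangs upright over the third bay (~(283,225)); 30 (338,210) and 60 (313,230) stand in their bays.

>>> drive_tool:
  plan:
    - [0.2,0.02,0,0,0,0,0]
    - [0.4,0,0,0,0,0,0]
    - [0.35,0,0,0,0,0,0]
    - [0.2,0,0,0,0,0,0]
    - [0.08,0,0,0,0,0,0]

```text
time: 20.8
position: [0.6182, 0.0795, 0.2824]
tcp_rot: [1.207, 1.211, -1.21]
force: [-0.2, 0.2, -2.2]
opening: 0.0351
```

>>> drive_tool:
  plan:
    - [0.04,0,0,0,0,0,0]
    - [0.04,0,0,0,0,0,0]
    - [0,0,0,0,0,0,0]
    - [0,0,0,0,0,0,0]

```text
time: 21.2
position: [0.6189, 0.0798, 0.2802]
tcp_rot: [1.209, 1.209, -1.208]
force: [0.4, 0.5, -1.5]
opening: 0.0354
```

>>> drive_tool:
  plan:
    - [0.04,0,0,0,0,0,0]
    - [0.03,0,0,0,0,0,0]
    - [0.02,0,0,0,0,0,0]
    - [0,0,0,0,0,0,0]

```text
time: 21.6
position: [0.6187, 0.0797, 0.275]
tcp_rot: [1.209, 1.21, -1.209]
force: [-1.0, -0.1, -2.4]
opening: 0.0354
```

>>> drive_tool:
  plan:
    - [0.02,0,0,0,0,0,0]
    - [0,0,0,0,0,0,0]

```text
time: 21.8
position: [0.6188, 0.0798, 0.2746]
tcp_rot: [1.209, 1.209, -1.208]
force: [-1.1, 0.8, 2.4]
opening: 0.0353
```

>>> drive_tool:
  plan:
    - [0,0,0,0,0,0,0.75]
    - [0,0,0,0,0,0,0.75]
    - [0,0,0,0,0,0,0.75]
    - [0,0,0,0,0,0,0.75]
    - [-0.2,0,0,0,0,0,0.75]

```text
time: 22.3
position: [0.6183, 0.0795, 0.2833]
tcp_rot: [1.207, 1.211, -1.211]
force: [-0.2, 0.7, 0.1]
opening: 0.0676
```

>>> drive_tool:
  plan:
    - [-0.5,0,0,0,0,0,0.9]
    - [-0.5,0,0,0,0,0,0.9]
    - [-0.5,0,0,0,0,0,0.9]
    - [-0.3,-0.2,-0.3,0,0,0,0.9]
    - [0,-0.4,-0.6,0,0,0,0.9]

```text
time: 22.8
position: [0.5897, 0.1236, 0.3769]
tcp_rot: [1.215, 1.204, -1.209]
force: [-0.0, 1.0, -0.5]
opening: 0.0824
```

>>> drive_tool:
  plan:
    - [0,-0.4,-0.64,0,0,0,0.9]
    - [0,-0.4,-0.64,0,0,0,0.9]
    - [0,-0.4,-0.64,0,0,0,0.9]
    - [0,-0.4,-0.64,0,0,0,0.9]
    - [0,-0.4,-0.64,0,0,0,0.9]

```text
time: 23.3
position: [0.4865, 0.2865, 0.3746]
tcp_rot: [1.208, 1.21, -1.208]
force: [1.2, 0.8, 0.3]
opening: 0.083
```

>>> drive_tool:
  plan:
    - [0,-0.4,-0.64,0,0,0,0.9]
    - [0,-0.3,-0.5,0,0,0,0.9]
    - [0,-0.15,-0.25,0,0,0,0.9]
    - [0,0,0,0,0,0,0.9]
    - [0,0,0,0,0,0,0.9]

```text
time: 23.8
position: [0.4466, 0.3532, 0.3741]
tcp_rot: [1.209, 1.208, -1.21]
force: [0.5, -0.8, -0.2]
opening: 0.0826
```

Run:
```python
from h import *
s=manip.sense();print(s["tcp_rot"],s["position"],s["opening"],s["time"],s["force"],delta([.4445,.357,.295]))
p=manip.grab_frame("side");cv2.imwrite("pics/s7.png",p["frame"])
```

```text
[ 1.20857531  1.20808271 -1.20951997] [0.44663014 0.35317855 0.37412029] 0.08257903987779078 23.8 [ 0.5183101 -0.789277  -0.2136769] [ 1.58230337 -0.04315933 -0.0782148 ]
```

View pics/s7.png

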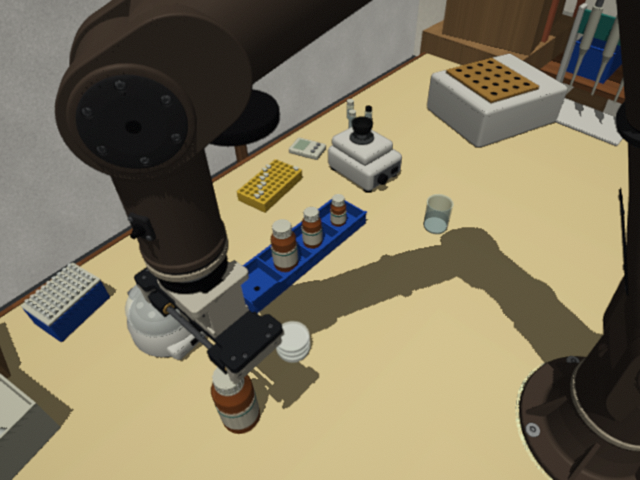

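Three bottles stand upright in their bays (285,245), (313,228), (339,210). The gripper is above the 250; descending.

>>> drive_tool:
  plan:
    - [0.3,-0.04,-0.08,0,0,0,0.9]
    - [0.4,0,0,0,0,0,0.9]
    - [0.4,0,0,0,0,0,0.9]
    - [0.3,0,0,0,0,0,0.9]
    - [0.18,0,0,0,0,0,0.9]

```text
time: 24.35
position: [0.4443, 0.3567, 0.2929]
tcp_rot: [1.208, 1.209, -1.212]
force: [-0.1, -0.7, -0.6]
opening: 0.0827
```

>>> drive_tool:
  plan:
    - [0,0,0,0,0,0,0.9]
    - [0,0,0,0,0,0,0.3]
    - [0,0,0,0,0,0,0]
    - [0,0,0,0,0,0,0]
    - [0,0,0,0,0,0,0]

```text
time: 24.85
position: [0.4442, 0.3582, 0.2958]
tcp_rot: [1.21, 1.209, -1.208]
force: [0.1, 0.4, 0.8]
opening: 0.0553
```

>>> drive_tool:
  plan:
    - [0,0,0,0,0,0,0]
    - [0,0,0,0,0,0,0]
    - [0,0,0,0,0,0,0]

```text
time: 25.15
position: [0.4442, 0.3581, 0.2954]
tcp_rot: [1.209, 1.209, -1.208]
force: [-0.4, -1.0, 1.5]
opening: 0.0414
```

>>> drive_tool:
  plan:
    - [-0.1,0,0,0,0,0,0]
    - [-0.3,0,0,0,0,0,0]
    - [-0.4,0,0,0,0,0,0]
    - [-0.4,0,0,0,0,0,0]
    - [-0.4,0,0,0,0,0,0]

```text
time: 25.65
position: [0.4438, 0.3578, 0.3756]
tcp_rot: [1.207, 1.21, -1.21]
force: [0.6, 0.8, -4.2]
opening: 0.0413
```

>>> drive_tool:
  plan:
    - [-0.3,0,0.2,0,0,0,0]
    - [-0.1,0,0.4,0,0,0,0]
    - [0,0.2,0.5,0,0,0,0]
    - [0,0.3,0.5,0,0,0,0]
    - [0,0.4,0.5,0,0,0,0]

```text
time: 26.15
position: [0.4886, 0.2514, 0.3951]
tcp_rot: [1.207, 1.21, -1.209]
force: [0.2, -0.4, -5.2]
opening: 0.0411
```

>>> drive_tool:
  plan:
    - [0,0.4,0.5,0,0,0,0]
    - [0,0.4,0.5,0,0,0,0]
    - [0,0.4,0.4,0,0,0,0]
    - [0,0.4,0.3,0,0,0,0]
    - [0,0.4,0.1,0,0,0,0]

```text
time: 26.65
position: [0.5898, 0.1596, 0.3947]
tcp_rot: [1.209, 1.207, -1.213]
force: [0.7, 0.6, -5.4]
opening: 0.0412
```

>>> drive_tool:
  plan:
    - [0,0.35,0.05,0,0,0,0]
    - [0,0.2,0,0,0,0,0]
    - [0,0,0,0,0,0,0]
    - [0,0,0,0,0,0,0]
    - [0,0,0,0,0,0,0]

```text
time: 27.15
position: [0.6157, 0.1612, 0.3952]
tcp_rot: [1.208, 1.211, -1.208]
force: [-0.4, -0.2, -5.1]
opening: 0.0414
```

Run:
```python
from h import *
s=manip.sense();print(s["tcp_rot"],s["position"],s["opening"],s["time"],s["force"],delta([.618,.1615,.2995]))
p=manip.grab_frame("side");cv2.imwrite("pics/s8.png",p["frame"])
```

```text
[ 1.20751407  1.21055298 -1.208438  ] [0.61571352 0.16124501 0.39524559] 0.04135616950907499 27.15 [-0.42250661 -0.24173335 -5.07001578] [ 1.91487778  0.04713344 -0.00508555]
```

View pics/s8.png

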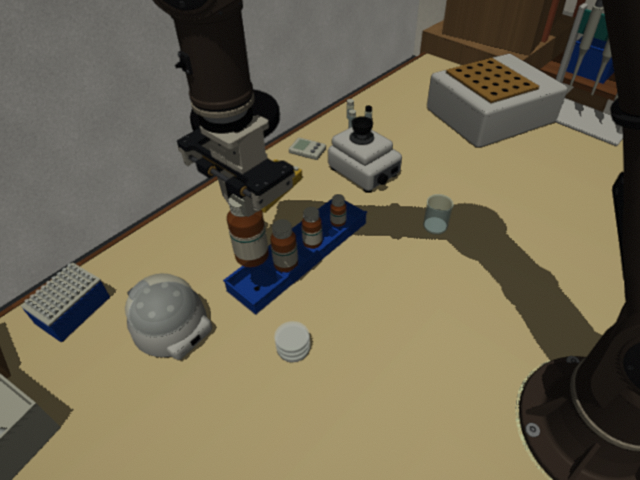

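>>> drive_tool:
  plan:
    - [0.2,0.05,0,0,0,0,0]
    - [0.4,0,0,0,0,0,0]
    - [0.3,0,0,0,0,0,0]
    - [0.2,0,0,0,0,0,0]
    - [0,0,0,0,0,0,0]

```text
time: 27.7
position: [0.6186, 0.1605, 0.3382]
tcp_rot: [1.206, 1.211, -1.211]
force: [-0.7, -0.7, -3.8]
opening: 0.0414
```

Run:
```python
from h import *
s=manip.sense();print(s["tcp_rot"],s["position"],s["opening"],s["time"],s["force"],delta([.618,.1615,.2995]))
p=manip.grab_frame("side");t=np.linspace(0,2*np.pi,40)
f=p["frame"].copy();f=cv2.resize(f,None,fx=4,fy=4,interpolation=cv2.INTER_CUBIC)
for h,c in((s["position"][2]-.2955,(0,255,0)),(s["position"][2]-.2955+.08,(0,255,255))):
  q=proj(p,np.c_[s["position"][0]+.031*np.cos(t),s["position"][1]+.031*np.sin(t),np.full(40,h)])
  cv2.polylines(f,[(q*4).astype(int)],True,c,1)
cv2.imwrite("pics/s9.png",f[680:1280,720:1520])
```

```text
[ 1.20629365  1.21114705 -1.21142687] [0.61864472 0.16045364 0.33817835] 0.04137379189004131 27.7 [-0.73507821 -0.67357391 -3.7853597 ] [ 0.77358115 -0.01041908 -0.02176282]
```

View pics/s9.png

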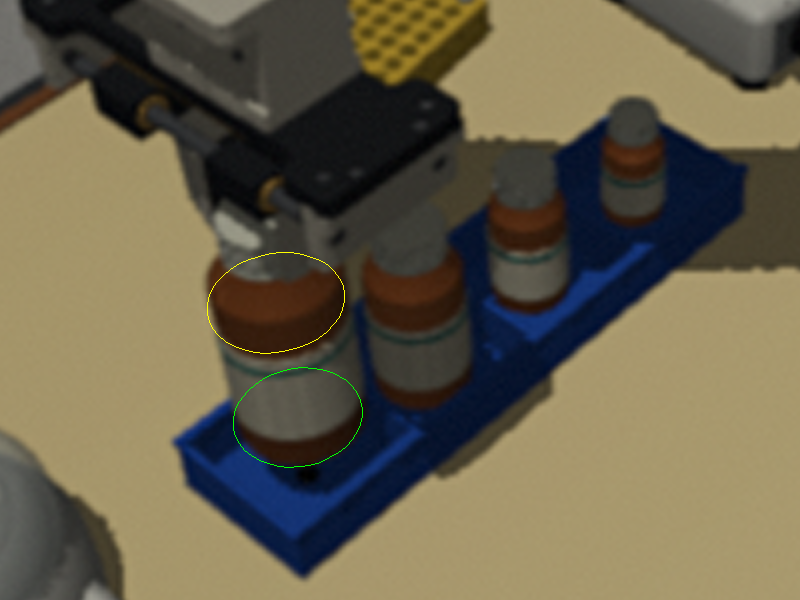

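>>> drive_tool:
  plan:
    - [0.2,0,-0.02,0,0,0,0]
    - [0.2,0,0,0,0,0,0]
    - [0.15,0,0,0,0,0,0]
    - [0.08,0,0,0,0,0,0]
    - [0,0,0,0,0,0,0]

```text
time: 28.25
position: [0.619, 0.1615, 0.3079]
tcp_rot: [1.208, 1.21, -1.21]
force: [0.4, -0.8, -4.5]
opening: 0.0417
```

>>> drive_tool:
  plan:
    - [0.04,0,0,0,0,0,0]
    - [0.03,0,0,0,0,0,0]
    - [0,0,0,0,0,0,0]
    - [0,0,0,0,0,0,0]

```text
time: 28.65
position: [0.6192, 0.1617, 0.3054]
tcp_rot: [1.209, 1.209, -1.209]
force: [0.6, 0.4, -5.1]
opening: 0.0413
```

>>> drive_tool:
  plan:
    - [0.04,0,0,0,0,0,0]
    - [0.03,0,0,0,0,0,0]
    - [0.02,0,0,0,0,0,0]
    - [0,0,0,0,0,0,0]

```text
time: 29.05
position: [0.6191, 0.1616, 0.3005]
tcp_rot: [1.208, 1.21, -1.209]
force: [0.2, -0.6, -4.7]
opening: 0.0409
```

>>> drive_tool:
  plan:
    - [0.02,0,0,0,0,0,0]
    - [0,0,0,0,0,0,0]

```text
time: 29.25
position: [0.6192, 0.1617, 0.2996]
tcp_rot: [1.209, 1.209, -1.209]
force: [0.5, -0.2, -4.4]
opening: 0.0413
```

>>> drive_tool:
  plan:
    - [0.01,0,0,0,0,0,0]
    - [0,0,0,0,0,0,0]

```text
time: 29.45
position: [0.6192, 0.1618, 0.2995]
tcp_rot: [1.209, 1.209, -1.209]
force: [0.4, 0.1, -2.4]
opening: 0.0415
```

>>> drive_tool:
  plan:
    - [0.01,0,0,0,0,0,0]
    - [0,0,0,0,0,0,0]

```text
time: 29.65
position: [0.6192, 0.1619, 0.2995]
tcp_rot: [1.209, 1.209, -1.208]
force: [-3.2, -1.7, 5.4]
opening: 0.0412
```

Seated. Release and retreat clear.

>>> drive_tool:
  plan:
    - [0,0,0,0,0,0,0.8]
    - [0,0,0,0,0,0,0.8]
    - [0,0,0,0,0,0,0.8]
    - [0,0,0,0,0,0,0.8]
    - [-0.2,0,0,0,0,0,0.8]

```text
time: 30.15
position: [0.6188, 0.1614, 0.3077]
tcp_rot: [1.207, 1.211, -1.211]
force: [0.1, 0.1, -0.9]
opening: 0.0725
```

>>> drive_tool:
  plan:
    - [-0.5,0,0,0,0,0,0.8]
    - [-0.5,0,0,0,0,0,0.8]
    - [-0.5,0,0,0,0,0,0.8]
    - [-0.4,0,0,0,0,0,0.8]
    - [0,-0.5,0,0,0,0,0.8]

```text
time: 30.65
position: [0.5964, 0.1617, 0.4073]
tcp_rot: [1.215, 1.205, -1.204]
force: [0.7, 0.6, -0.5]
opening: 0.0733
```

>>> drive_tool:
  plan:
    - [0,-0.6,0,0,0,0,0.8]
    - [0,-0.6,0,0,0,0,0.8]
    - [0,-0.6,0,0,0,0,0.8]
    - [0,-0.5,0,0,0,0,0.8]
    - [0,0,0,0,0,0,0.8]

```text
time: 31.15
position: [0.4764, 0.1622, 0.4047]
tcp_rot: [1.207, 1.21, -1.207]
force: [0.1, 0.2, 0.8]
opening: 0.0736
```

Run:
```python
from h import *
s=manip.sense();print(s["position"],s["opening"],s["time"],s["force"])
p=manip.grab_frame("side");cv2.imwrite("pics/s10.png",p["frame"])
p=manip.grab_frame("top");cv2.imwrite("pics/t10.png",p["frame"])
for n in("beaker","petri_dishes","bottle_250"):print(n,[(np.array(d["position"])*[640,480],d["confidence"]) for d in manip.recognise(p,n)])
```

```text
[0.47639783 0.16221471 0.4047375 ] 0.0736266841595698 31.15 [0.14247871 0.22219107 0.7949245 ]
beaker [(array([428.096, 308.496]), 0.87), (array([272.512, 225.12 ]), 0.55)]
petri_dishes [(array([221.632, 309.888]), 0.49)]
bottle_250 [(array([271.104, 226.08 ]), 0.9), (array([232.   , 222.912]), 0.9), (array([355.776, 223.008]), 0.74), (array([312.704, 224.4  ]), 0.55)]
```

View pics/s10.png

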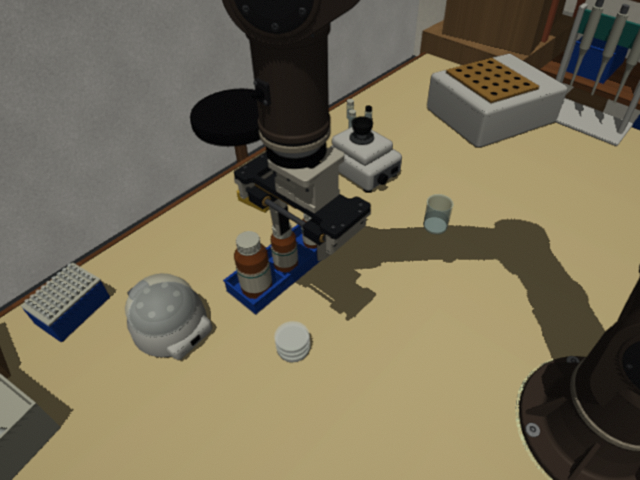

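View pics/t10.png

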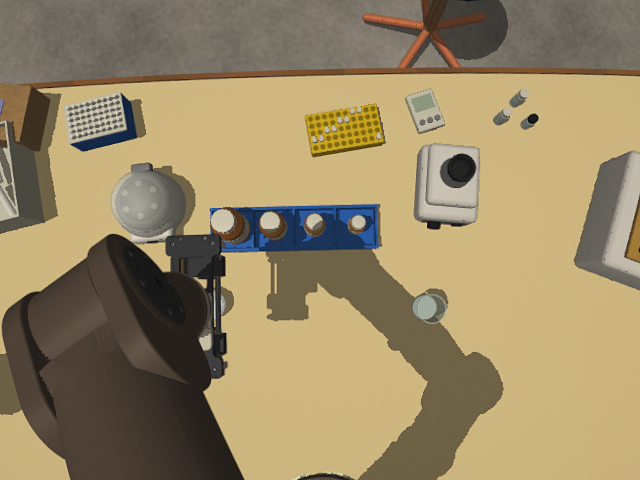

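All four bottles stand upright, one to a bay, largest at pixel (228,225) nearest the centrifuge and smallest at (357,224) nearest the mixer. The gripper is clear, and the beaker (429,307 top view) and the dishes (293,342 side view) haven't moved. Handing in.

```bash
python3 -c "
from cell import manip
print(manip.sign_off())"
```

```text
the job is handed in; nothing more can be done
None
```

All four bottles are in the blue rack, one to a bay: 30, 60, 125 then 250, running from the vortex mixer to the mini centrifuge. I gripped each by the cap and lowered it upright in small steps until the wrist force showed it on the bay floor (at most about 8 N). I then let go and backed the gripper off. The work took about 31 s of the 115 s.

- **Bottles:** the final top view shows all four upright in the right order. The final side view shows only the larger ones clearly, because the gripper hid the small ones. An earlier side view showed 30, 60 and 125 upright in their bays.
- **Beaker and Petri dishes:** both appear where they started. The gripper partly covered the dishes in the final top view, so the network put them about 17 pixels off with low confidence (0.49). The clear side view shows them at their original pixel position.
- **Other disagreements:** the network also took one bottle for a beaker at 0.55 confidence. I disregarded that against the picture.

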